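# Lock a board carrier into the inspection plate

### The job

Slide the black board carrier flat along the aluminium plate until its forked end is fully home on the pivot pin, then push near its tab end to swing it round the pin until the spring latch snaps in behind the tab, and finish with a firm push of about 10 N that seats the tab against its stop. The boards are delicate: never push the carrier against the pin or the stop with more than about 15 N, and never lift or tip it. Leave every other thing on the bench where it is.

Things in the scene. Friction and masses are not known exactly. Their poses are not given: they have to be found in the camera images.
- fixture: Aluminium locating plate, 280 (x) x 380 (y) x 10 mm, fixed on the blue mat; origin: centre of its underside, its top (the deck) at z = +10 mm. Carries the pivot pin at its far left, and at its far right a blue bracket with the tab's steel stop and the spring latch, all under 25 mm above the deck. Locked in, the carrier lies along the plate's y axis within 6 degrees, fork to +y.
- pin: Steel shoulder screw, the pivot pin, fixed in the plate; origin on its axis at the deck's level. Shank 12 mm in diameter; its 20 mm wide head, 14.5 to 18.5 mm above the deck, stops the 12 mm thick carrier from being put on from above.
- rail: Fixed steel arc, marked in steps, on which the blue bracket is clamped (plate axes). Origin: at the deck's level, 201 mm from the pin; the tab's tip lies over it when locked in, if the bracket is at mid setting. But bracket, stop and latch together are clamped anywhere up to 5.2 degrees (18 mm) either way round the pin, not measured: feel for it. A lip over the stop, 15.5 mm above the deck, reaches 6 mm over the tab.
- heel (a point): Point of the carrier, half-way up, that lies on the pin's axis when the fork is fully home. Carrier axes: +y from tab to fork, z up, -x the side towards the robot. From here the flat bottom of the fork's slot is 6 mm towards the tab, the fork's tips 30 mm the other way; slot 15 mm wide, flaring to about 25 mm at the tips. At the start it is 40 to 110 mm short of the pin.
- tab (a point): Middle of the tip of the carrier's tab, half-way up, 201 mm from heel (carrier axes). The carrier is a black 12 mm thick slab with two green boards on top, 0.26 to 0.47 kg, lying on the deck: body 60 mm wide, from 6 to 171 mm from heel; tab 26 mm wide, from there to its tip. At the start swung out 20 to 39 degrees, tab towards the robot.
- side (a point): Point on the edge of the carrier's long -x side near the tab, half-way up, 153 mm along from heel and 30 mm aside (carrier axes): push here towards the carrier's +x. Friction on the deck takes 1 to 4 N; the latch's sprung brass roller, 12 mm across, meets the tab's end from about 28 to 4 mm before the rigid stop, where the push rises to at most 8 N in all; it then snaps in behind the tab and holds it on the stop.
- fin (a point): Centre of the aluminium grip fin on the carrier, 46 mm from heel towards the tab: 12 mm wide (carrier x), 40 mm long (y), 32 mm high, from 12 to 44 mm above the deck; this point is 28 mm above the deck. For sliding the carrier; too near the pin to swing it through the latch.
- can: Bystander: green tea can, 68 mm across, 105 mm tall; origin at the centre of its underside.
- tape: Bystander: roll of yellow tape standing flat, 80 mm across, 48 mm tall; origin at the centre of its underside.
- partsbox: Bystander: white divided parts box, 75 x 110 x 22 mm; origin at the centre of its underside.
- driver: Bystander: small orange-handled screwdriver, 150 mm long, lying on the mat.
- flux: Bystander: small amber jar with black cap, 28 mm across, 45 mm tall, standing on the plate's near left corner; origin at the centre of its underside.
- phone: Bystander: black phone lying on the mat left of the plate, 72 x 150 x 8 mm; origin at the centre of its underside.
- brush: Bystander: blue-handled antistatic brush, 130 mm long, lying on the mat.
Things that resemble listed ones, but are neither listed nor needed, are in the scene too. Of the things that look like the part that bears heel, the larger one is meant.

How it is judged:
By the outcome, as a careful person would: the job done as asked, in the order asked, and still so for the second after the job is handed in, with the robot touching nothing.
It also fails if it takes over 66 s, if anything falls off the work surface, if the arm or the gripper's body presses on something with over 40 N, if the wrist force passes 120 N, or if a joint passes its speed limit or range.

### The arm

A 6-joint arm with a two-finger parallel gripper is mounted at the origin on the work surface. World frame = base frame: x ahead of the robot, y to its left, z up, the work surface at z = 0. Lengths are in m, angles in rad, forces in N, time in s.
With the tool pointing down it reaches from about 0.35 to 0.775 m from the base axis. Payload 5.5 kg.
Tool frame: the origin (TCP) lies midway between the tips of the shut fingers; the grasp point (between the pads) lies 19 mm behind it; z points along the fingers, y is the line along which they close (so a half turn about z gives the same grasp; the last joint's range is limited). The gripper opens to 85 mm and grips with 20 to 120 N. Pads are 22 mm wide; open, the fingers measure 114 mm over their backs; the gripper's body (76 mm by 85 mm) begins 54 mm behind the grasp point. The pads swing forward as they close: fully open they stand 13 mm farther back than shut.
Start: joints at [-1.277, 0.313, 0.046, 1.304, 0, 1.431], TCP at [0.242, -0.522, 0.231] pointing down, gripper open.
Joint ranges: [-2.76, 2.76], [-0.86, 1.69], [-1.03, 1.26], [-2.2, 2.34], [-1.47, 1.5], [-3.14, 3.14]. Speed limits (rad/s): [2.57, 2.57, 3.14, 3.14, 3.14, 3.14].

### API

Orientations are given as a unit quaternion [w, x, y, z].
In Python, from workcell import env gives the robot as it stands.
- The arm moves only by the tool move_arm, never from a script. Its argument "targets" is a list of rows, each a list of 3 entries, a list of its own where there are three numbers: the shift along the tool's x, y, z in mm, then the turn, a rotation vector about the tool's x, y, z in units of 10 degrees (1.0 is 10 degrees), then the closure, from -1 (fully open) to 1 (shut). In form: [[[dx, dy, dz], [ax, ay, az], gripper], ...]. A call has 1 to 5 rows; each row is the pose to reach, as a shift and turn from the pose commanded when the call began, along the tool's axes at that moment; what a row does not reach only later rows make up. A row lasts 1/8 s, in which the tool goes at most 62.5 mm and 10.7 degrees, less where a joint would pass 70% of its speed; a pose out of reach is approached as far as the arm can. A call with a gripper value outside its range is refused whole. The fingers move at their own pace and stop on an object; "squeeze" is the grip in N (left out, the last holds). Time passes only in rows, so rows that repeat a pose let the fingers close. It gives the time, the measured TCP pose, the force, the opening and the grip force at its end, in the units of the state.
- env.get_state(): the state, without advancing time (a new reading comes with each control period).
- env.read_camera(name): name is "scene" or "side" or "wrist"; returns a dict with "pixels" (400x640x3 uint8, red, green, blue), "fovy" (degrees; the focal length in pixels is half the picture's height over the tangent of half this angle, whatever the lens; pixels are square), "cx", "cy" (the principal point, pixels), "dist_coeffs" ([k1, k2, p1, p2, k3] as OpenCV has them; the pictures are not rectified), "extrinsics" (4x4, takes a point from world to camera coordinates); the wrist camera has in their place "mount" (4x4, takes a point from camera to tool coordinates, whose origin is the TCP and whose axes are the flange's). Camera axes: x right, y up, looking along -z (the intrinsics and any distortion apply to the point x, -y, -z); pixel columns grow to the right and rows downward; lengths in m; the calibration is good to about 2 mm. A picture is of the moment at which its call begins: read the wrist's pose just before it. There is no depth.
- env.hand_in(): hands the job in; it is judged then, once.
Trained networks look in a picture, given as the dict that the camera call returned (one of the last four; its "shot" number tells which), for a name from the list of things; names that differ only in an ending like _2 or _b are one class to them, and where a whole thing is asked for, a point or a joint stands for the part that bears it (a point fixed in the world has none). Each returns a list of dicts, best first, with "confidence" (0 to 1); they miss things now and then, are a little off and sometimes report something else, mostly with a low value. They report only what shows in the picture. A call takes as long as a camera call. They do not tell look-alikes from the thing itself.
- env.spot_in(thing, picture): "centre" ([x, y, z] in m, in world coordinates, good to about 4 mm: the middle of the surface that is visible of it).
- env.regions_of(thing, picture): "mask" (400x640 bool, what is visible of it).
- env.landmark_of(thing, picture): "centre" ([x, y, z] in m, in world coordinates, good to about 4 mm: a listed point, or the origin of a listed thing).
The state is a dict: "clock": time; "joint_pos": joint angles; "qvel": joint speeds; "tau": joint torques, N m; "tcp_pos": TCP position; "orientation": TCP orientation; "wrist_force": force on the tool from outside, world axes, zero at the start; "ft_torque": the same for the moment, N m; "finger_gap": finger opening in m; "grip_force": force on a finger pad.
Only numpy, scipy, OpenCV 4.12 (cv2) and the standard library are available. Lean on these libraries where they do the work, as an engineer would, in place of code of your own. Each camera call takes 0.05 s, during which the arm holds its last target. There are 200 camera calls.

## Working session

There is one attempt and no reset: what is moved stays moved. The work goes in short steps, Python scripts to look and compute and a tool call to move; the robot and the scene stay as the last step left them, time stands still between calls to the robot, and variables do not carry over. Pictures are saved under pics/ and viewed, at most 10 in all, crops included, and the job is handed in when it is done.

Besides the shell and the picture viewer there is one more tool, called after "Emit:" as name([rows], argument=value, ...), one row to a line, values as JSON. move_arm: Moves the arm, as the interface text tells. Its arguments: {"type":"object","properties":{"targets":{"type":"array","items":{"type":"array"}},"squeeze":{"type":"number"}},"required":["targets"]}

```bash
ls; mkdir -p pics
cat > h.py <<'E'
import numpy as np, cv2
from workcell import env
from scipy.spatial.transform import Rotation as R
def save(p,n): cv2.imwrite('pics/'+n,p['pixels'][:,:,::-1])
def K(p):
    f=200/np.tan(np.radians(p['fovy'])/2); return np.array([[f,0,p['cx']],[0,f,p['cy']],[0,0,1.]])
def E(p,st=None):
    if 'extrinsics' in p: return np.array(p['extrinsics'])
    T=np.eye(4);q=st['orientation'];T[:3,:3]=R.from_quat([q[1],q[2],q[3],q[0]]).as_matrix();T[:3,3]=st['tcp_pos']
    return np.linalg.inv(T@np.array(p['mount']))
def proj(p,X,st=None):
    e=E(p,st);c=(e[:3,:3]@np.atleast_2d(X).T).T+e[:3,3]
    c=c*[1,-1,-1]
    return cv2.projectPoints(c,np.zeros(3),np.zeros(3),K(p),np.array(p['dist_coeffs']))[0][:,0]
def toplane(p,uv,z,st=None):
    n=cv2.undistortPoints(np.array(uv,float).reshape(-1,1,2),K(p),np.array(p['dist_coeffs']))[:,0]
    e=np.linalg.inv(E(p,st)); d=np.c_[n[:,0],-n[:,1],-np.ones(len(n))]@e[:3,:3].T; o=e[:3,3]
    return o+d*((z-o[2])/d[:,2])[:,None]
E
python3 - <<'E'
from h import *
for c in ['scene','side']:
    p=env.read_camera(c); save(p,c+'0.png')
    print(c,np.linalg.inv(E(p))[:3,3])
    for t in ['fixture','pin','rail','heel','tab','side','fin']:
        print(t,[(np.round(d['centre'],4),round(d['confidence'],2)) for d in env.landmark_of(t,p)[:3]])
print(env.get_state())
E
```

```text
pics
scene [1.44356221 0.64640091 1.18115372]
fixture [(array([ 0.5414,  0.0063, -0.0008]), 0.94)]
pin [(array([0.625 , 0.1099, 0.0138]), 0.38)]
rail [(array([ 0.6138, -0.0895,  0.0147]), 0.85)]
heel [(array([0.7128, 0.3259, 0.0104]), 0.74), (array([0.6074, 0.0285, 0.0159]), 0.65)]
tab [(array([ 0.4255, -0.0642,  0.0176]), 0.96), (array([0.8114, 0.4393, 0.0115]), 0.7)]
side [(array([ 0.4566, -0.0141,  0.0207]), 0.67), (array([0.7998, 0.3958, 0.0082]), 0.57)]
fin [(array([0.5671, 0.0046, 0.0458]), 0.86), (array([0.7388, 0.3478, 0.018 ]), 0.65), (array([0.5762, 0.3626, 0.0037]), 0.37)]
side [ 0.33059669 -1.03986799  0.76266125]
fixture [(array([0.5475, 0.0035, 0.0036]), 0.81)]
pin [(array([0.6235, 0.1115, 0.0123]), 0.4)]
rail [(array([ 0.6154, -0.09  ,  0.0146]), 0.89)]
heel [(array([0.6094, 0.0227, 0.0196]), 0.8), (array([0.7092, 0.3258, 0.0075]), 0.66)]
tab [(array([ 0.4266, -0.0628,  0.0221]), 0.94), (array([0.8062, 0.4369, 0.0081]), 0.82)]
side [(array([ 0.4596, -0.0172,  0.02  ]), 0.66), (array([0.8046, 0.3961, 0.0049]), 0.63)]
fin [(array([ 5.63e-01, -1.00e-04,  3.97e-02]), 0.87), (array([0.7327, 0.3552, 0.0224]), 0.77), (array([ 0.4286, -0.0614,  0.0243]), 0.38)]
{'clock': 0.8, 'joint_pos': array([-1.27657921e+00,  3.13152431e-01,  4.61180306e-02,  1.30361263e+00,
       -6.81389774e-06,  1.43122073e+00]), 'qvel': array([-0.00081609, -0.00025544,  0.00018794, -0.00075237,  0.00108848,
        0.00158522]), 'tau': array([-9.25798231e-04, -4.80385315e+01,  2.98797530e+01, -2.10872436e-04,
       -1.17072705e-04, -1.33048457e-05]), 'tcp_pos': array([ 0.24169623, -0.52178385,  0.23135766]), 'orientation': array([7.46857757e-05, 9.76570052e-01, 2.15199740e-01, 2.36913802e-06]), 'wrist_force': array([ 0.43534239, -0.58727005, -0.60317099]), 'ft_torque': array([-0.01845078, -0.00215722,  0.01332985]), 'grip_force': 0.0, 'finger_gap': 0.08557240584768079}
```

View pics/scene0.png

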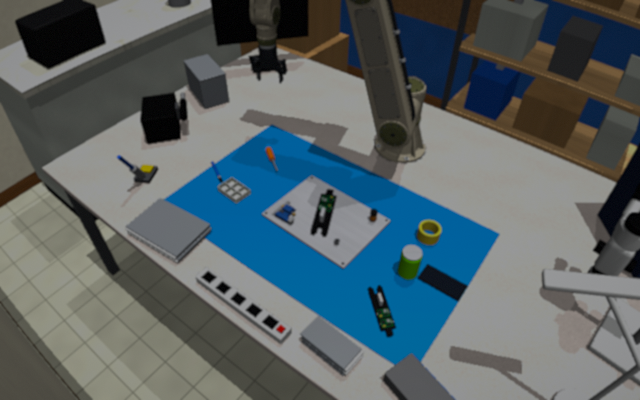

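View pics/side0.png

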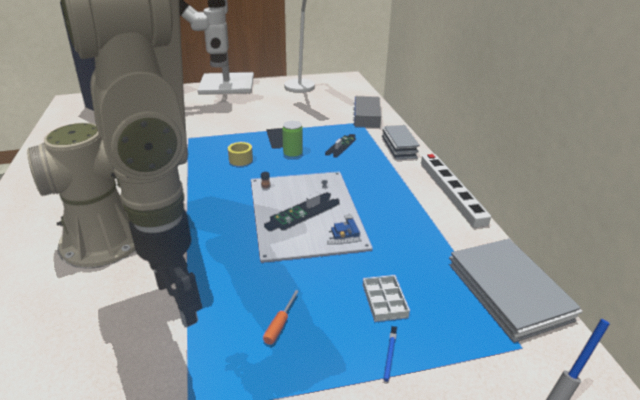

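The full carrier candidates are the one on the plate (scene ~323,212) and the look-alike on the mat (~381,308). The one on the plate is larger and lies on the deck, so it fits. I'll check this in an enlarged crop.

Run:
```python
from h import *
ims=[]
for c,(x,y) in dict(scene=(323,218),side=(308,218)).items():
    p=env.read_camera(c); im=p['pixels'][y-60:y+60,x-80:x+80]
    ims.append(cv2.resize(im,(800,600) if 0 else (400,300),interpolation=cv2.INTER_CUBIC)); 
    if c=='scene': ims.append(cv2.resize(p['pixels'][270:345,330:430],(400,300),interpolation=cv2.INTER_CUBIC))
a=np.vstack([np.hstack(ims[:2]),np.hstack([ims[2],ims[2]*0])]);cv2.imwrite('pics/c.png',a[:,:,::-1])
st=env.get_state();p=env.read_camera('wrist');print(np.round(p['mount'],3),p['fovy'])
q=st['orientation'];M=R.from_quat([q[1],q[2],q[3],q[0]]).as_matrix();print(np.round(M,3))
p=env.read_camera('side');print(toplane(p,[(252,178),(335,173),(370,248),(263,258)],.01))
```

```text
[[-0.     0.946  0.324  0.084]
 [ 1.     0.     0.    -0.001]
 [ 0.     0.324 -0.946 -0.143]
 [ 0.     0.     0.     1.   ]] 69.78344151869251
[[ 0.907  0.42   0.   ]
 [ 0.42  -0.907 -0.   ]
 [-0.     0.    -1.   ]]
[[ 0.42052169  0.20720558  0.01      ]
 [ 0.6795541   0.18395721  0.01      ]
 [ 0.67171713 -0.18928067  0.01      ]
 [ 0.40525432 -0.17164929  0.01      ]]
```

View pics/c.png

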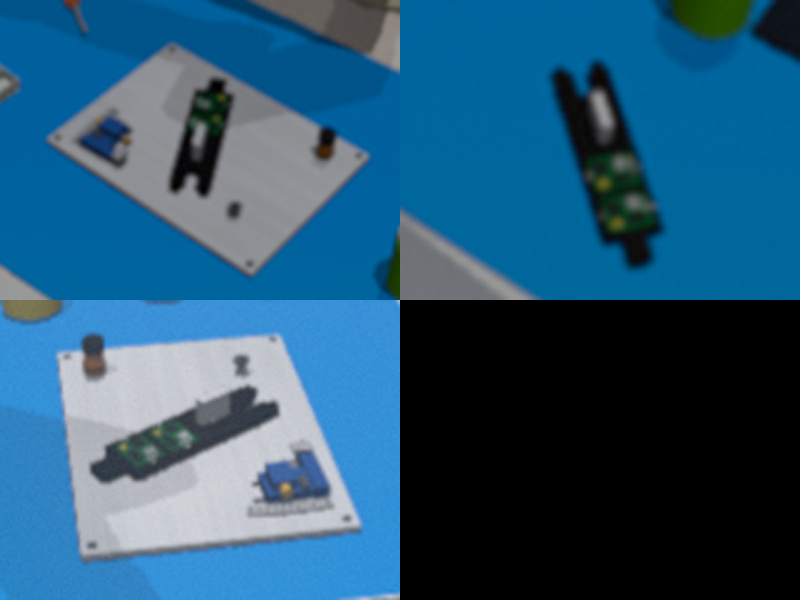

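The crop confirms it: the carrier on the plate (scene ~323,212) is the larger, with its fork to far left and its tab towards the robot. The pin is at about (339,206) and the blue bracket at about (287,214). Moving the wrist camera over it.

Emit:
move_arm([
  [[60, -40, 0], [0, 0, 0], -1],
  [[115, -75, 0], [0, 0, 0], -1],
  [[170, -112, 0], [0, 0, 0], -1],
  [[225, -150, 0], [0, 0, 0], -1],
  [[280, -187, 0], [0, 0, 0], -1],
])

```text
clock: 1.62
tcp_pos: [0.4054, -0.2535, 0.2316]
orientation: [0.0, 0.977, 0.215, 0.0]
wrist_force: [0.9, 0.2, -0.0]
finger_gap: 0.085
grip_force: 0.0
```

Emit:
move_arm([
  [[60, -40, 0], [0, 0, 0], -1],
  [[115, -75, 0], [0, 0, 0], -1],
  [[170, -112, 0], [0, 0, 0], -1],
  [[225, -150, 0], [0, 0, 0], -1],
  [[234, -154, 0], [0, 0, 0], -1],
])

```text
clock: 2.25
tcp_pos: [0.5534, -0.0141, 0.2313]
orientation: [-0.0, 0.976, 0.217, 0.0]
wrist_force: [-0.2, -0.8, -0.8]
finger_gap: 0.0854
grip_force: 0.0
```

```bash
cat >> h.py <<'E'
def rep(names,cams=('wrist',)):
    for c in cams:
        st=env.get_state();p=env.read_camera(c)
        for t in names: print(c,t,[(np.round(d['centre'],4),round(d['confidence'],2)) for d in env.landmark_of(t,p)[:2]])
    return st,p
E
python3 - <<'E'
from h import *
st,p=rep(['fixture','pin','rail','heel','tab','side','fin'])
save(p,'w1.png');print(st)
E
```

```text
wrist fixture []
wrist pin [(array([0.6249, 0.1053, 0.014 ]), 0.64)]
wrist rail [(array([ 0.6162, -0.0932,  0.0105]), 0.62)]
wrist heel [(array([0.608 , 0.0244, 0.0161]), 0.78)]
wrist tab [(array([ 0.4255, -0.0607,  0.016 ]), 0.62)]
wrist side [(array([ 0.4555, -0.017 ,  0.0187]), 0.73)]
wrist fin [(array([0.5705, 0.0077, 0.0413]), 0.74), (array([0.4533, 0.1472, 0.0125]), 0.58)]
{'clock': 2.25, 'joint_pos': array([-1.70616383e-01,  2.70841117e-01, -1.17576210e-02,  1.28766728e+00,
        2.76387106e-04,  2.53385787e+00]), 'qvel': array([ 0.38315822,  0.23752179,  0.3114182 ,  0.07931259, -0.01591752,
        0.39281365]), 'tau': array([ -0.34989157, -46.85471535,  28.97015512,  -0.12066445,
         0.21790079,  -0.26791354]), 'tcp_pos': array([ 0.55335975, -0.01407626,  0.23130336]), 'orientation': array([-2.72527368e-05,  9.76210810e-01,  2.16823351e-01,  2.97762351e-04]), 'wrist_force': array([-0.16843568, -0.75912977, -0.79936253]), 'ft_torque': array([-0.05478483, -0.05407132, -0.02971342]), 'grip_force': 0.0, 'finger_gap': 0.0854130707434764}
```

View pics/w1.png

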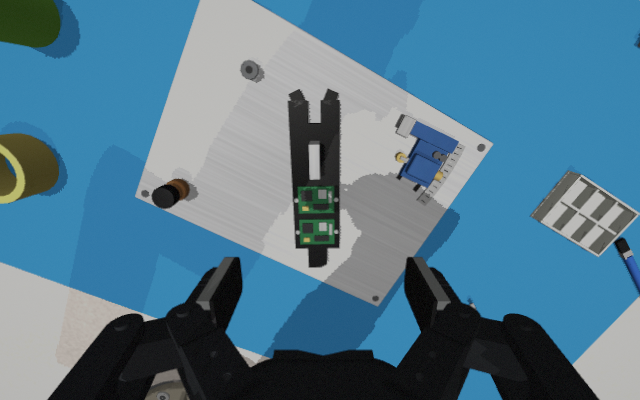

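The wrist view shows the carrier upright in the image, fork at (315,100), fin (315,160), tab (317,258), pin (252,70), bracket (430,155) and flux (170,190). The tool's x already lies along the carrier. I'll descend partway and re-measure.

Emit:
move_arm([
  [[2, 0, 40], [0, 0, -0.09], -1],
  [[2, 0, 80], [0, 0, -0.09], -1],
  [[2, 0, 120], [0, 0, -0.09], -1],
  [[2, 0, 120], [0, 0, -0.09], -1],
  [[2, 0, 120], [0, 0, -0.09], -1],
])

```text
clock: 3.28
tcp_pos: [0.5547, -0.017, 0.1128]
orientation: [0.0, 0.975, 0.222, 0.001]
wrist_force: [0.5, 0.3, -0.1]
finger_gap: 0.0854
grip_force: 0.0
```

Run:
```python
from h import *
for i in range(2): st,p=rep(['pin','rail','heel','fin','tab'])
rep(['pin','fin','heel','tab'],('side',))
save(p,'w2.png');print(st['tcp_pos'],st['wrist_force'])
q=st['orientation'];M=R.from_quat([q[1],q[2],q[3],q[0]]).as_matrix();print(np.round(M,4))
```

```text
wrist pin [(array([0.6262, 0.1055, 0.0157]), 0.86)]
wrist rail [(array([ 0.6199, -0.0949,  0.0101]), 0.65)]
wrist heel [(array([0.6093, 0.0208, 0.0155]), 0.63)]
wrist fin [(array([0.5691, 0.0061, 0.0375]), 0.65)]
wrist tab [(array([ 0.4284, -0.06  ,  0.0195]), 0.83)]
wrist pin [(array([0.6075, 0.0242, 0.0178]), 0.75), (array([0.6244, 0.1046, 0.0137]), 0.62)]
wrist rail [(array([ 0.6151, -0.0941,  0.0109]), 0.81)]
wrist heel [(array([0.6084, 0.0229, 0.0137]), 0.59)]
wrist fin [(array([0.5714, 0.0036, 0.0422]), 0.74)]
wrist tab [(array([ 0.4285, -0.0618,  0.0179]), 0.71), (array([0.5696, 0.0063, 0.0431]), 0.47)]
side pin [(array([0.5461, 0.4721, 0.0012]), 0.74)]
side fin [(array([0.563 , 0.0035, 0.0376]), 0.88), (array([0.7307, 0.35  , 0.0243]), 0.59)]
side heel [(array([0.6081, 0.0243, 0.0179]), 0.69), (array([0.7082, 0.3284, 0.0088]), 0.53)]
side tab [(array([0.8116, 0.4384, 0.008 ]), 0.62), (array([ 0.4272, -0.0647,  0.0244]), 0.61)]
[ 0.55485907 -0.01637302  0.11255443] [-0.10436136 -0.2941639  -0.93771698]
[[ 9.007e-01  4.345e-01  2.200e-03]
 [ 4.345e-01 -9.007e-01 -5.000e-04]
 [ 1.800e-03  1.400e-03 -1.000e+00]]
```

View pics/w2.png

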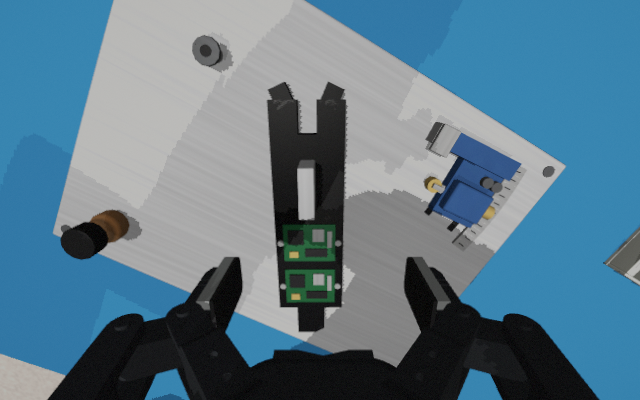

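Run:
```python
from h import *
st=env.get_state();p=env.read_camera('wrist')
q=st['orientation'];M=R.from_quat([q[1],q[2],q[3],q[0]]).as_matrix()
T=st['tcp_pos']
def f(n,uv,z):
    X=toplane(p,[uv],z,st)[0];print(n,np.round(X,4),np.round((X-T)@M*1000,1))
f('slotL',(299,132),.022);f('slotR',(318,132),.022);f('slot mid outer',(308.5,105),.022)
f('pin',(206,50),.0285)
f('finTL',(298,160),.054);f('finTR',(313,160),.054);f('finBL',(298,218),.054);f('finBR',(313,218),.054)
f('edgeL',(268,110),.022);f('edgeL2',(281,300),.022);f('edgeR',(346,110),.022);f('edgeR2',(342,300),.022)
f('tabtip',(311,330),.022)
f('stop?',(450,137),.03);f('knob',(433,185),.03)
```

```text
slotL [0.6011 0.028  0.022 ] [ 61.7 -19.4  89.2]
slotR [0.6076 0.0145 0.022 ] [61.7 -4.4 89.2]
slot mid outer [0.6228 0.0298 0.022 ] [ 82.  -11.6  89.2]
pin [0.6252 0.1105 0.0285] [119.2 -83.2  82.7]
finTL [0.5871 0.0198 0.054 ] [ 45.5 -18.   57.2]
finTR [0.5917 0.0103 0.054 ] [45.5 -7.5 57.2]
finBL [0.5469 0.0017 0.054 ] [  1.4 -19.3  57.2]
finBR [ 0.5518 -0.0084  0.054 ] [ 1.4 -8.  57.2]
edgeL [0.6059 0.0565 0.022 ] [ 78.3 -42.9  89.2]
edgeL2 [ 0.4479 -0.0216  0.022 ] [-97.9 -41.3  89.2]
edgeR [0.6321 0.0022 0.022 ] [78.3 17.4 89.2]
edgeR2 [ 0.4737 -0.075   0.022 ] [-97.9  18.   89.2]
tabtip [ 0.4273 -0.0633  0.022 ] [-134.5  -12.6   89.2]
stop? [ 0.6492 -0.0783  0.03  ] [58.8 97.3 81.2]
knob [ 0.611  -0.0874  0.03  ] [20.4 88.9 81.2]
```

Emit:
move_arm([
  [[21, -12, 20], [0, 0, 0], -1],
  [[21, -12, 50], [0, 0, 0], -1],
  [[21, -12, 83], [0, 0, 0], -1],
  [[21, -12, 83], [0, 0, 0], -1],
  [[21, -12, 83], [0, 0, 0], -0.2],
])

```text
clock: 4.8
tcp_pos: [0.5684, 0.0036, 0.0292]
orientation: [0.0, 0.975, 0.223, 0.0]
wrist_force: [0.7, -0.5, -0.2]
finger_gap: 0.0699
grip_force: 0.0
```

Emit:
move_arm([
  [[0, 0, 0], [0, 0, 0], 0.3],
  [[0, 0, 0], [0, 0, 0], 0.6],
  [[0, 0, 0], [0, 0, 0], 0.8],
  [[0, 0, 0], [0, 0, 0], 1],
  [[0, 0, 0], [0, 0, 0], 1],
], squeeze=40)

```text
clock: 5.42
tcp_pos: [0.5683, 0.0038, 0.0291]
orientation: [0.0, 0.975, 0.223, 0.001]
wrist_force: [-1.7, 0.7, 5.6]
finger_gap: 0.0113
grip_force: 41.0
```

Run:
```python
from h import *
st=env.get_state();print(st)
q=st['orientation'];M=R.from_quat([q[1],q[2],q[3],q[0]]).as_matrix();print(np.round(M,4))
```

```text
{'clock': 5.425, 'joint_pos': array([-1.34715483e-01,  4.39307017e-01, -2.93716785e-01,  8.36497206e-01,
        1.29561408e-04,  2.55721402e+00]), 'qvel': array([-0.00171949, -0.00116616, -0.00048731,  0.00059037,  0.00014536,
        0.00026326]), 'tau': array([ -0.45552087, -46.94706559,  23.6176604 ,  -0.46387861,
        -0.19349614,   0.04955448]), 'tcp_pos': array([0.56826362, 0.00375031, 0.02908185]), 'orientation': array([1.63722223e-04, 9.74831461e-01, 2.22942172e-01, 6.19678068e-04]), 'wrist_force': array([-1.73392245,  0.6858933 ,  5.5879918 ]), 'ft_torque': array([0.16494479, 0.16159815, 0.07527121]), 'grip_force': 40.960548520088196, 'finger_gap': 0.01127432556444474}
[[ 9.006e-01  4.347e-01  1.300e-03]
 [ 4.347e-01 -9.006e-01 -0.000e+00]
 [ 1.100e-03  6.000e-04 -1.000e+00]]
```

Emit:
move_arm([
  [[2, -2, 0], [0, 0, -0.3], 1],
  [[4, -5, 0], [0, 0, -0.6], 1],
  [[6, -8, 0], [0, 0, -1.0], 1],
  [[8, -10, 0], [0, 0, -1.3], 1],
  [[9, -11.5, 0], [0, 0, -1.56], 1],
])

```text
clock: 6.05
tcp_pos: [0.5714, 0.0173, 0.0291]
orientation: [0.001, 0.936, 0.353, 0.0]
wrist_force: [-0.9, -1.7, 5.5]
finger_gap: 0.0114
grip_force: 41.0
```

Emit:
move_arm([
  [[2.5, -2, 0], [0, 0, -0.3], 1],
  [[5, -4, 0], [0, 0, -0.6], 1],
  [[8, -6, 0], [0, 0, -1.0], 1],
  [[11, -7.5, 0], [0, 0, -1.4], 1],
  [[12.5, -8.5, 0], [0, 0, -1.56], 1],
])

```text
clock: 6.68
tcp_pos: [0.5749, 0.0316, 0.0291]
orientation: [0.001, 0.879, 0.477, -0.0]
wrist_force: [-1.7, -4.1, 5.8]
finger_gap: 0.0113
grip_force: 41.1
```

Run:
```python
from h import *
for i in range(2): st,p=rep(['pin','heel','tab'])
rep(['pin','heel','tab'],('side','scene'))
save(p,'w3.png');print(st['tcp_pos'],st['wrist_force'],st['ft_torque'])
q=st['orientation'];M=R.from_quat([q[1],q[2],q[3],q[0]]).as_matrix();print(np.round(M,4))
```

```text
wrist pin [(array([0.6259, 0.106 , 0.0159]), 0.67)]
wrist heel [(array([0.6005, 0.0694, 0.0135]), 0.59)]
wrist tab []
wrist pin [(array([0.6276, 0.1055, 0.0156]), 0.93)]
wrist heel [(array([0.6002, 0.0715, 0.0148]), 0.86)]
wrist tab []
side pin [(array([0.5457, 0.475 , 0.0009]), 0.39)]
side heel [(array([0.5981, 0.0716, 0.0174]), 0.8), (array([0.7112, 0.3248, 0.0042]), 0.67)]
side tab [(array([0.8116, 0.4363, 0.008 ]), 0.58), (array([ 0.4872, -0.0976,  0.0229]), 0.57)]
scene pin [(array([ 6.037e-01, -5.176e-01, -6.000e-04]), 0.65), (array([0.6279, 0.1086, 0.0154]), 0.4)]
scene heel [(array([0.5965, 0.0729, 0.0169]), 0.79), (array([0.7118, 0.3261, 0.0103]), 0.59)]
scene tab [(array([ 0.4887, -0.1001,  0.0175]), 0.89), (array([0.8125, 0.439 , 0.0083]), 0.74)]
[0.57494552 0.03181188 0.02906055] [-1.79884077 -2.35885367  6.24836652] [-0.32575786  0.30873358  0.01901054]
[[ 5.458e-01  8.379e-01  8.000e-04]
 [ 8.379e-01 -5.458e-01 -1.600e-03]
 [-9.000e-04  1.500e-03 -1.000e+00]]
```

View pics/w3.png

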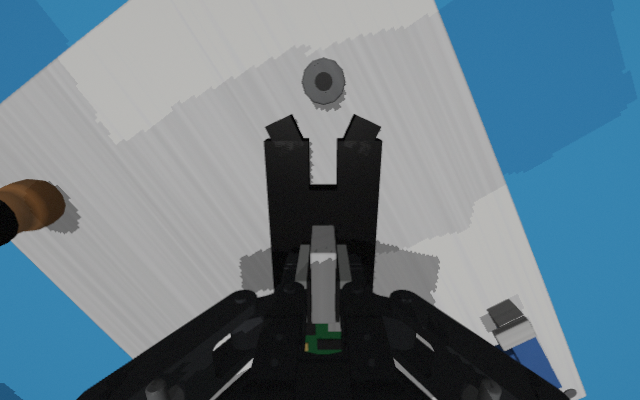

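The wrist view shows the slot (centre ~323,165, floor at row 186) lined up with the pin (323,81). Now computing the gap.

Run:
```python
from h import *
st=env.get_state();p=env.read_camera('wrist')
q=st['orientation'];M=R.from_quat([q[1],q[2],q[3],q[0]]).as_matrix();T=st['tcp_pos']
for n,uv,z in [('pin',(323.5,81),.0285),('slotbot',(323,187),.022),('slotL',(309.5,187),.022),('slotR',(337,187),.022),('mouthL',(309,140),.022),('mouthR',(337,140),.022)]:
    X=toplane(p,[uv],z,st)[0];print(n,np.round(X,4),np.round((X-T)@M*1000,1))
```

```text
pin [0.6261 0.1102 0.0285] [93.5  0.1  0.5]
slotbot [0.597  0.0659 0.022 ] [40.5 -0.2  7. ]
slotL [0.5908 0.0699 0.022 ] [40.6 -7.5  7. ]
slotR [0.6033 0.0617 0.022 ] [40.5  7.4  7. ]
mouthL [0.6047 0.0909 0.022 ] [65.8 -7.4  7. ]
mouthR [0.6168 0.0831 0.022 ] [65.8  7.   7. ]
```

Emit:
move_arm([
  [[5, 0, 0], [0, 0, 0], 1],
  [[11, 0, 0], [0, 0, 0], 1],
  [[17, 0, 0], [0, 0, 0], 1],
  [[23, 0, 0], [0, 0, 0], 1],
  [[28, 0, 0], [0, 0, 0], 1],
])

```text
clock: 8.15
tcp_pos: [0.5894, 0.0542, 0.0291]
orientation: [0.002, 0.879, 0.476, -0.001]
wrist_force: [-4.0, -7.1, 8.4]
finger_gap: 0.0112
grip_force: 41.4
```

Emit:
move_arm([
  [[4, 0, 0], [0, 0, 0], 1],
  [[8, 0, 0], [0, 0, 0], 1],
  [[11, 0, 0], [0, 0, 0], 1],
  [[13, 0, 0], [0, 0, 0], 1],
  [[14, 0, 0], [0, 0, 0], 1],
])

```text
clock: 8.78
tcp_pos: [0.5969, 0.0658, 0.0291]
orientation: [0.001, 0.879, 0.476, -0.001]
wrist_force: [-3.8, -7.8, 9.1]
finger_gap: 0.0114
grip_force: 41.4
```

Emit:
move_arm([
  [[0.5, 0, 0], [0, 0, 0], 1],
  [[1, 0, 0], [0, 0, 0], 1],
  [[1.5, 0, 0], [0, 0, 0], 1],
  [[2, 0, 0], [0, 0, 0], 1],
])

```text
clock: 9.28
tcp_pos: [0.598, 0.0674, 0.0291]
orientation: [0.001, 0.879, 0.476, -0.001]
wrist_force: [-3.9, -7.0, 8.4]
finger_gap: 0.0112
grip_force: 41.4
```

Emit:
move_arm([
  [[0, 0, -0.1], [0, 0, 0], 1],
  [[0, 0, -0.2], [0, 0, 0], 1],
])

```text
clock: 9.52
tcp_pos: [0.5981, 0.0676, 0.0291]
orientation: [0.001, 0.879, 0.476, -0.001]
wrist_force: [-3.4, -5.6, 6.4]
finger_gap: 0.0113
grip_force: 41.1
```

Emit:
move_arm([
  [[0.5, 0, 0], [0, 0, 0], 1],
  [[1, 0, 0], [0, 0, 0], 1],
  [[1.5, 0, 0], [0, 0, 0], 1],
  [[2, 0, 0], [0, 0, 0], 1],
])

```text
clock: 10.02
tcp_pos: [0.5991, 0.0693, 0.0291]
orientation: [0.001, 0.879, 0.476, -0.001]
wrist_force: [-3.3, -6.8, 7.3]
finger_gap: 0.0115
grip_force: 41.2
```

Emit:
move_arm([
  [[0, 0, -0.2], [0, 0, 0], 1],
  [[0.4, 0, -0.3], [0, 0, 0], 1],
  [[0.8, 0, -0.3], [0, 0, 0], 1],
])

```text
clock: 10.4
tcp_pos: [0.5996, 0.0702, 0.0291]
orientation: [0.001, 0.879, 0.476, -0.001]
wrist_force: [-2.4, -5.4, 5.4]
finger_gap: 0.0114
grip_force: 40.9
```

Emit:
move_arm([
  [[0.3, 0, 0], [0, 0, 0], 1],
  [[0.6, 0, 0], [0, 0, 0], 1],
])

```text
clock: 10.65
tcp_pos: [0.5999, 0.0707, 0.0291]
orientation: [0.001, 0.879, 0.476, -0.001]
wrist_force: [-3.3, -5.1, 6.4]
finger_gap: 0.0112
grip_force: 40.9
```

Emit:
move_arm([
  [[0.3, 0, 0], [0, 0, 0], 1],
  [[0.6, 0, 0], [0, 0, 0], 1],
])

```text
clock: 10.9
tcp_pos: [0.6001, 0.0712, 0.0291]
orientation: [0.001, 0.879, 0.476, -0.001]
wrist_force: [-2.7, -5.2, 5.7]
finger_gap: 0.0115
grip_force: 40.9
```

Emit:
move_arm([
  [[0.3, 0, 0], [0, 0, 0], 1],
  [[0.6, 0, 0], [0, 0, 0], 1],
])

```text
clock: 11.15
tcp_pos: [0.6004, 0.0717, 0.0291]
orientation: [0.001, 0.879, 0.476, -0.001]
wrist_force: [-2.9, -5.6, 5.9]
finger_gap: 0.0112
grip_force: 40.9
```

Emit:
move_arm([
  [[0.3, 0, 0], [0, 0, 0], 1],
  [[0.6, 0, 0], [0, 0, 0], 1],
])

```text
clock: 11.4
tcp_pos: [0.6005, 0.0718, 0.0291]
orientation: [0.001, 0.879, 0.476, -0.002]
wrist_force: [-4.3, -6.1, 6.1]
finger_gap: 0.0114
grip_force: 41.0
```

Emit:
move_arm([
  [[0.3, 0, 0], [0, 0, 0], 1],
  [[0.5, 0, 0], [0, 0, 0], 1],
])

```text
clock: 11.65
tcp_pos: [0.6005, 0.0718, 0.0291]
orientation: [0.001, 0.879, 0.476, -0.002]
wrist_force: [-5.2, -7.5, 6.4]
finger_gap: 0.0116
grip_force: 41.1
```

Emit:
move_arm([
  [[0, 0, 0], [0, 0, 0], 0.6],
  [[0, 0, 0], [0, 0, 0], 0.2],
  [[0, 0, 0], [0, 0, 0], 0.2],
  [[0, 0, -30], [0, 0, 0], 0.2],
  [[0, 0, -70], [0, 0, 0], 0.2],
])

```text
clock: 12.28
tcp_pos: [0.6006, 0.0745, 0.0981]
orientation: [-0.001, 0.879, 0.477, -0.001]
wrist_force: [1.1, 0.4, -0.1]
finger_gap: 0.0342
grip_force: 0.0
```

Emit:
move_arm([
  [[-10, 0, -20], [0, 0, 0], 0.2],
  [[-20, 0, -50], [0, 0, 0], 0.5],
  [[-30, 0, -50], [0, 0, 0], 1],
  [[-30, 0, -50], [0, 0, 0], 1],
  [[-30, 0, -50], [0, 0, 0], 1],
])

```text
clock: 12.9
tcp_pos: [0.5847, 0.0493, 0.1474]
orientation: [-0.001, 0.879, 0.477, -0.001]
wrist_force: [0.7, 0.9, 0.5]
finger_gap: -0.0001
grip_force: 0.0
```

Run:
```python
from h import *
for i in range(2): st,p=rep(['pin','heel','tab','side','rail'])
rep(['heel','tab'],('side','scene'))
save(p,'w4.png');print(st['tcp_pos'],st['wrist_force'],st['joint_pos'])
q=st['orientation'];M=R.from_quat([q[1],q[2],q[3],q[0]]).as_matrix();print(np.round(M,4))
```

```text
wrist pin [(array([0.6258, 0.1102, 0.0132]), 0.85)]
wrist heel [(array([0.6241, 0.1105, 0.0132]), 0.79)]
wrist tab []
wrist side [(array([ 0.5145, -0.0055,  0.0168]), 0.66)]
wrist rail [(array([ 0.6169, -0.0926,  0.0106]), 0.6)]
wrist pin [(array([0.6226, 0.1064, 0.0158]), 0.84)]
wrist heel [(array([0.6244, 0.113 , 0.019 ]), 0.65)]
wrist tab []
wrist side [(array([ 0.5153, -0.0045,  0.0137]), 0.84)]
wrist rail [(array([ 0.6158, -0.0944,  0.0101]), 0.58)]
side heel [(array([0.7107, 0.3234, 0.007 ]), 0.83), (array([0.6243, 0.1073, 0.0159]), 0.65)]
side tab [(array([ 0.5127, -0.0543,  0.0241]), 0.87)]
scene heel [(array([0.6237, 0.1132, 0.0179]), 0.79), (array([0.715 , 0.3261, 0.0093]), 0.68)]
scene tab [(array([0.8108, 0.4366, 0.0097]), 0.96), (array([ 0.5148, -0.059 ,  0.0152]), 0.93)]
[0.58527877 0.04932228 0.14830677] [-0.03317883 -0.09941285  0.20739199] [-5.25185468e-02  3.72964572e-01 -7.44750296e-02  1.12401714e+00
 -7.28418164e-05  2.09473258e+00]
[[ 5.451e-01  8.384e-01 -7.000e-04]
 [ 8.384e-01 -5.451e-01 -0.000e+00]
 [-4.000e-04 -5.000e-04 -1.000e+00]]
```

View pics/w4.png

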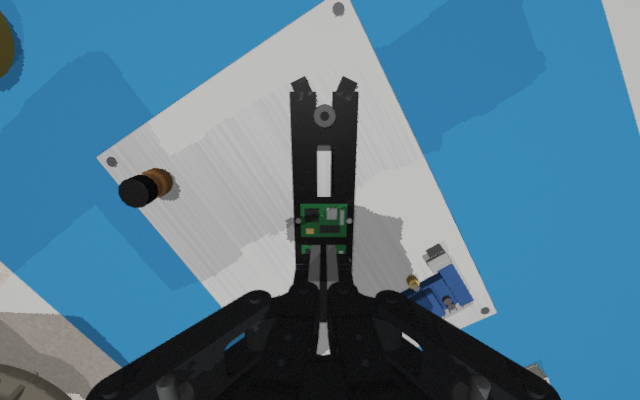

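The wrist view shows the pin (324,115) at the slot's floor, with the fork seated. Its position matches the 47 mm I computed. Next I'll place the shut fingers beside the tab end.

Emit:
move_arm([
  [[-40, -30, 0], [0, 0, 0], 1],
  [[-80, -64, 0], [0, 0, 0], 1],
  [[-80, -64, 50], [0, 0, 0], 1],
  [[-80, -64, 100], [0, 0, 0], 1],
  [[-80, -64, 120], [0, 0, 0], 1],
])

```text
clock: 14.42
tcp_pos: [0.486, 0.0171, 0.0265]
orientation: [-0.001, 0.879, 0.477, -0.001]
wrist_force: [-1.1, 0.4, 0.6]
finger_gap: -0.0002
grip_force: 0.0
```

Emit:
move_arm([
  [[0, 0, 8], [0, 0, 0], 1],
  [[0, 0, 14], [0, 0, 0], 1],
  [[0, 5, 14], [0, 0, 0], 1],
  [[0, 10, 14], [0, 0, 0], 1],
  [[0, 12, 14], [0, 0, 0], 1],
])

```text
clock: 15.05
tcp_pos: [0.4994, 0.01, 0.0155]
orientation: [0.001, 0.879, 0.477, 0.001]
wrist_force: [-1.0, 0.3, -0.2]
finger_gap: 0.0002
grip_force: 0.0
```

Run:
```python
from h import *
st,p=rep(['tab'],('side','scene'))
p=env.read_camera('scene'); a=cv2.resize(p['pixels'][165:265,255:395],(560,400),interpolation=cv2.INTER_CUBIC)
st=env.get_state();w=env.read_camera('wrist');b=cv2.resize(w['pixels'][150:400,:],(0,0),fx=.8,fy=.8)
cv2.imwrite('pics/d.png',a[:,:,::-1]);print(st['tcp_pos'],st['wrist_force'])
```

```text
side tab [(array([ 0.5149, -0.055 ,  0.0217]), 0.9), (array([0.8098, 0.4363, 0.0088]), 0.78)]
scene tab [(array([0.8099, 0.4396, 0.0124]), 0.7)]
[0.49805563 0.01043816 0.0148385 ] [ 0.56285888 -0.47121746 -0.53513204]
```

View pics/d.png

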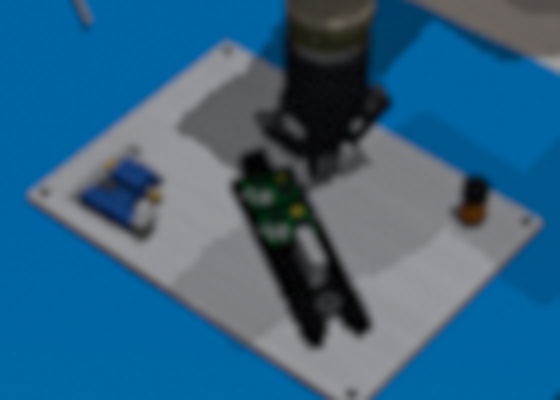

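Shut fingers stand beside the tab end on the robot side (crop ~315,165), clear of it. Approaching gently.

Emit:
move_arm([
  [[0, 3, 1.5], [0, 0, 0], 1],
  [[0, 6, 1.5], [0, 0, 0], 1],
  [[0, 9, 1.5], [0, 0, 0], 1],
  [[0, 11, 1.5], [0, 0, 0], 1],
  [[0, 13, 1.5], [0, 0, 0], 1],
])

```text
clock: 15.98
tcp_pos: [0.5074, 0.0039, 0.0131]
orientation: [-0.001, 0.879, 0.477, -0.001]
wrist_force: [-5.1, 2.2, 4.6]
finger_gap: 0.0
grip_force: 3.3
```

Emit:
move_arm([
  [[-0.7, 2.7, 0], [0, 0, -0.1], 1],
  [[-1.4, 5.4, 0], [0, 0, -0.2], 1],
  [[-2, 8, 0], [0, 0, -0.3], 1],
  [[-2.7, 10.7, 0], [0, 0, -0.4], 1],
  [[-3.3, 13.5, 0], [0, 0, -0.5], 1],
])

```text
clock: 16.6
tcp_pos: [0.5187, -0.0073, 0.0131]
orientation: [0.0, 0.857, 0.515, -0.0]
wrist_force: [-4.4, -0.4, 0.5]
finger_gap: 0.0001
grip_force: 1.2
```

Emit:
move_arm([
  [[-0.7, 2.7, 0], [0, 0, -0.1], 1],
  [[-1.4, 5.4, 0], [0, 0, -0.2], 1],
  [[-2, 8, 0], [0, 0, -0.3], 1],
  [[-2.7, 10.7, 0], [0, 0, -0.4], 1],
  [[-3.3, 13.5, 0], [0, 0, -0.5], 1],
])

```text
clock: 17.23
tcp_pos: [0.5294, -0.0161, 0.0134]
orientation: [0.0, 0.834, 0.552, 0.0]
wrist_force: [-2.0, 0.8, -1.5]
finger_gap: 0.0003
grip_force: 0.6
```

Emit:
move_arm([
  [[-0.7, 2.7, 0], [0, 0, -0.1], 1],
  [[-1.4, 5.4, 0], [0, 0, -0.2], 1],
  [[-2, 8, 0], [0, 0, -0.3], 1],
  [[-2.7, 10.7, 0], [0, 0, -0.4], 1],
])

```text
clock: 17.73
tcp_pos: [0.5379, -0.0228, 0.0133]
orientation: [-0.0, 0.814, 0.581, 0.0]
wrist_force: [-1.2, 0.9, -0.6]
finger_gap: 0.0003
grip_force: 0.7
```

Run:
```python
from h import *
rep(['heel','tab'],('side','scene'))
for i in range(2): st,p=rep(['heel','pin','rail'])
p=env.read_camera('scene'); a=cv2.resize(p['pixels'][175:255,260:372],(420,300),interpolation=cv2.INTER_CUBIC)
p=env.read_camera('side'); b=cv2.resize(p['pixels'][170:260,250:376],(420,300),interpolation=cv2.INTER_CUBIC)
w=env.read_camera('wrist')['pixels'];
a=np.hstack([a,b])[:,:800];w=cv2.resize(w[160:400],(800,300))
cv2.imwrite('pics/e.png',np.vstack([a,w])[:,:,::-1]);print(st['tcp_pos'],st['wrist_force'])
```

```text
side heel [(array([0.7085, 0.3253, 0.0059]), 0.68), (array([0.6243, 0.1119, 0.0207]), 0.55)]
side tab [(array([ 0.5627, -0.0805,  0.0212]), 0.85), (array([0.812 , 0.4422, 0.0097]), 0.84)]
scene heel [(array([0.6238, 0.1121, 0.0192]), 0.76), (array([0.7106, 0.3286, 0.0102]), 0.65)]
scene tab [(array([0.8129, 0.4393, 0.0088]), 0.73), (array([ 0.5615, -0.0845,  0.0197]), 0.72)]
wrist heel []
wrist pin []
wrist rail [(array([ 0.6156, -0.0924,  0.0109]), 0.57)]
wrist heel []
wrist pin []
wrist rail [(array([ 0.6183, -0.0921,  0.0087]), 0.85)]
[ 0.53800163 -0.02283169  0.01345431] [0.32328731 0.3835921  0.25730826]
```

View pics/e.png

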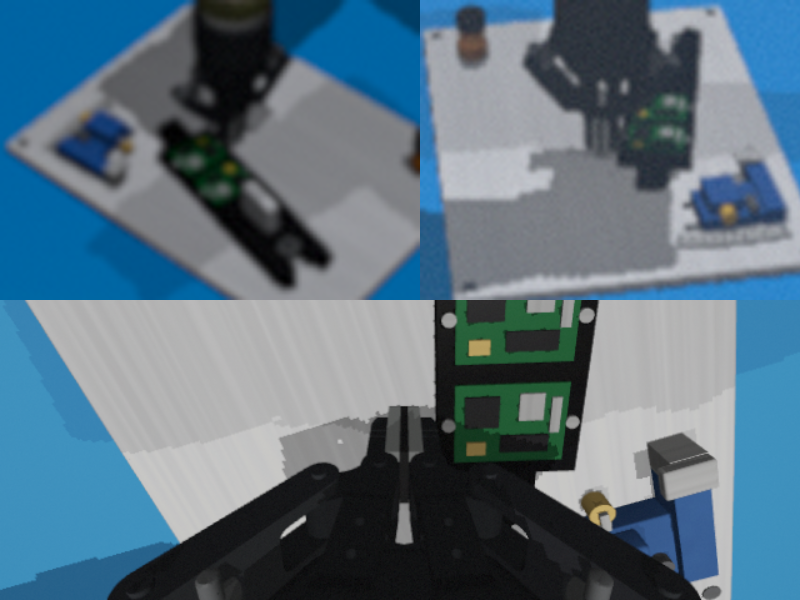

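The picture shows the fork still on the pin and the tab tip just short of the brass roller (wrist crop ~598,510). Continuing in finer steps.

Emit:
move_arm([
  [[-0.4, 1.6, 0], [0, 0, -0.06], 1],
  [[-0.8, 3.2, 0], [0, 0, -0.12], 1],
  [[-1.2, 4.8, 0], [0, 0, -0.18], 1],
  [[-1.6, 6.4, 0], [0, 0, -0.24], 1],
  [[-2.0, 8, 0], [0, 0, -0.3], 1],
])

```text
clock: 19.2
tcp_pos: [0.5448, -0.0275, 0.0132]
orientation: [0.0, 0.799, 0.602, -0.0]
wrist_force: [-1.4, 0.4, 0.4]
finger_gap: 0.0002
grip_force: 0.9
```

Emit:
move_arm([
  [[-0.4, 1.6, 0], [0, 0, -0.06], 1],
  [[-0.8, 3.2, 0], [0, 0, -0.12], 1],
  [[-1.2, 4.8, 0], [0, 0, -0.18], 1],
])

```text
clock: 19.58
tcp_pos: [0.5491, -0.0299, 0.0132]
orientation: [0.0, 0.789, 0.614, -0.0]
wrist_force: [-2.1, 0.1, -1.0]
finger_gap: -0.0001
grip_force: 0.8
```

Emit:
move_arm([
  [[-0.3, 1.3, 0], [0, 0, -0.05], 1],
  [[-0.7, 2.7, 0], [0, 0, -0.1], 1],
])

```text
clock: 19.82
tcp_pos: [0.5515, -0.0311, 0.0133]
orientation: [0.0, 0.784, 0.621, 0.0]
wrist_force: [-1.3, -0.4, -0.4]
finger_gap: -0.0001
grip_force: 0.7
```

Emit:
move_arm([
  [[-0.3, 1.3, 0], [0, 0, -0.05], 1],
  [[-0.7, 2.7, 0], [0, 0, -0.1], 1],
])

```text
clock: 20.08
tcp_pos: [0.554, -0.0324, 0.0133]
orientation: [0.0, 0.778, 0.628, 0.0]
wrist_force: [-0.4, 0.4, -0.3]
finger_gap: 0.0001
grip_force: 0.7
```

Emit:
move_arm([
  [[-0.3, 1.3, 0], [0, 0, -0.05], 1],
  [[-0.7, 2.7, 0], [0, 0, -0.1], 1],
])

```text
clock: 20.32
tcp_pos: [0.5564, -0.0336, 0.0133]
orientation: [0.0, 0.773, 0.635, -0.0]
wrist_force: [-1.3, 0.0, -2.1]
finger_gap: -0.0001
grip_force: 0.7
```

Emit:
move_arm([
  [[-0.3, 1.3, 0], [0, 0, -0.05], 1],
  [[-0.7, 2.7, 0], [0, 0, -0.1], 1],
])

```text
clock: 20.58
tcp_pos: [0.5589, -0.0349, 0.0133]
orientation: [0.0, 0.767, 0.641, -0.0]
wrist_force: [-1.6, -0.1, -0.1]
finger_gap: -0.0001
grip_force: 0.7
```

Emit:
move_arm([
  [[-0.3, 1.3, 0], [0, 0, -0.05], 1],
  [[-0.7, 2.7, 0], [0, 0, -0.1], 1],
])

```text
clock: 20.82
tcp_pos: [0.5612, -0.0359, 0.0132]
orientation: [-0.0, 0.762, 0.648, -0.0]
wrist_force: [-3.1, 1.5, 1.1]
finger_gap: 0.0003
grip_force: 1.6
```

Emit:
move_arm([
  [[-0.3, 1.3, 0], [0, 0, -0.05], 1],
  [[-0.6, 2.4, 0], [0, 0, -0.09], 1],
])

```text
clock: 21.08
tcp_pos: [0.563, -0.0366, 0.0132]
orientation: [-0.001, 0.756, 0.654, -0.0]
wrist_force: [-4.1, 2.2, 1.6]
finger_gap: -0.0001
grip_force: 2.0
```

Emit:
move_arm([
  [[-0.3, 1.2, 0], [0, 0, -0.04], 1],
  [[-0.5, 2.0, 0], [0, 0, -0.07], 1],
])

```text
clock: 21.32
tcp_pos: [0.5654, -0.0375, 0.0132]
orientation: [-0.0, 0.752, 0.659, 0.0]
wrist_force: [-3.2, 2.5, 1.7]
finger_gap: -0.0001
grip_force: 2.0
```

Emit:
move_arm([
  [[-0.2, 1, 0], [0, 0, -0.04], 1],
  [[-0.4, 1.6, 0], [0, 0, -0.06], 1],
])

```text
clock: 21.58
tcp_pos: [0.5674, -0.0383, 0.0133]
orientation: [0.0, 0.749, 0.662, 0.0]
wrist_force: [-2.6, 1.7, 0.3]
finger_gap: 0.0
grip_force: 1.3
```

Emit:
move_arm([
  [[-0.2, 1, 0], [0, 0, -0.04], 1],
  [[-0.4, 1.6, 0], [0, 0, -0.06], 1],
])

```text
clock: 21.82
tcp_pos: [0.5695, -0.0394, 0.0135]
orientation: [0.001, 0.746, 0.666, 0.0]
wrist_force: [-1.2, 1.9, -0.5]
finger_gap: -0.0
grip_force: 0.7
```

Emit:
move_arm([
  [[-0.2, 1, 0], [0, 0, -0.04], 1],
  [[-0.3, 1.4, 0], [0, 0, -0.05], 1],
])

```text
clock: 22.08
tcp_pos: [0.5701, -0.0397, 0.0134]
orientation: [0.0, 0.743, 0.669, -0.0]
wrist_force: [-1.7, 0.5, 0.2]
finger_gap: 0.0
grip_force: 1.2
```

Run:
```python
from h import *
rep(['heel','tab'],('side','scene','side','scene'))
st,p=rep(['tab','rail'])
p=env.read_camera('scene'); a=cv2.resize(p['pixels'][175:255,260:372],(400,300),interpolation=cv2.INTER_CUBIC)
p=env.read_camera('side'); b=cv2.resize(p['pixels'][190:260,280:374],(400,300),interpolation=cv2.INTER_CUBIC)
w=env.read_camera('wrist')['pixels'];
w=cv2.resize(w[220:400,160:640],(800,300))
cv2.imwrite('pics/f.png',np.vstack([np.hstack([a,b]),w])[:,:,::-1]);print(st['tcp_pos'],st['wrist_force'])
```

```text
side heel [(array([0.7122, 0.3261, 0.0058]), 0.65)]
side tab [(array([ 0.6061, -0.0905,  0.0212]), 0.72), (array([0.8072, 0.4369, 0.0101]), 0.65)]
scene heel [(array([0.6218, 0.1129, 0.0169]), 0.88), (array([0.7143, 0.325 , 0.0101]), 0.72)]
scene tab [(array([ 0.6068, -0.0932,  0.0202]), 0.85), (array([0.8075, 0.4372, 0.0097]), 0.58)]
side heel [(array([0.7099, 0.324 , 0.0039]), 0.68)]
side tab [(array([ 0.6074, -0.0921,  0.0229]), 0.64), (array([0.8087, 0.4406, 0.0091]), 0.54)]
scene heel [(array([0.6221, 0.1117, 0.0176]), 0.83), (array([0.7146, 0.3298, 0.0124]), 0.75)]
scene tab [(array([ 0.6071, -0.0913,  0.0179]), 0.91), (array([0.8078, 0.4398, 0.0106]), 0.57)]
wrist tab [(array([ 0.5822, -0.0422,  0.0173]), 0.48)]
wrist rail []
[ 0.57008225 -0.03954666  0.01335715] [-1.83306124 -0.23327275  0.4921383 ]
```

View pics/f.png

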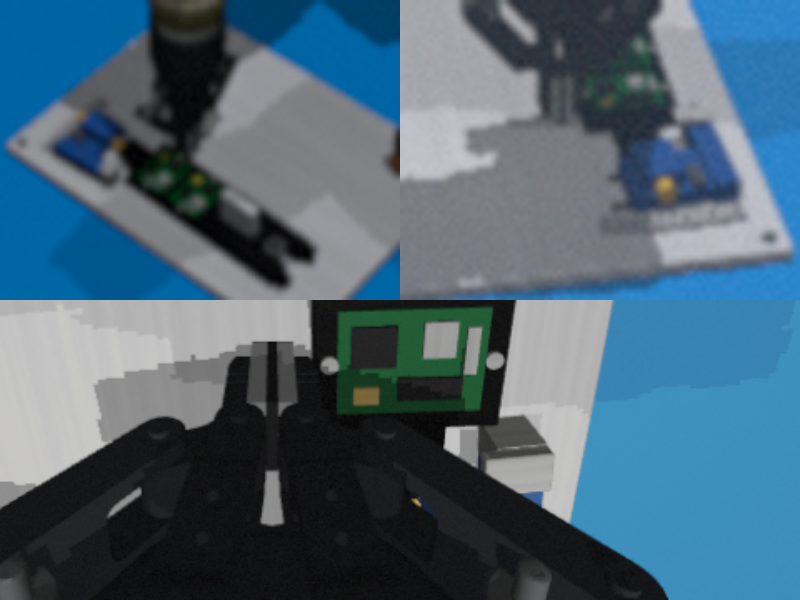

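Picture: tab at world ~(0.607,-0.092), about 10 mm short of the grey stop (wrist crop ~478,440), so I keep pushing in small steps.

Emit:
move_arm([
  [[-0.2, 1, 0], [0, 0, -0.04], 1],
  [[-0.4, 1.8, 0], [0, 0, -0.07], 1],
])

```text
clock: 23.22
tcp_pos: [0.571, -0.0399, 0.0132]
orientation: [-0.0, 0.739, 0.674, -0.0]
wrist_force: [-5.3, -0.2, 3.5]
finger_gap: -0.0003
grip_force: 2.3
```

Emit:
move_arm([
  [[-0.2, 1, 0], [0, 0, -0.04], 1],
  [[-0.4, 1.8, 0], [0, 0, -0.07], 1],
])

```text
clock: 23.48
tcp_pos: [0.5734, -0.0407, 0.0132]
orientation: [0.0, 0.735, 0.679, -0.0]
wrist_force: [-3.9, -1.4, 2.7]
finger_gap: -0.0002
grip_force: 2.1
```

Emit:
move_arm([
  [[-0.2, 1, 0], [0, 0, -0.04], 1],
  [[-0.4, 1.6, 0], [0, 0, -0.06], 1],
])

```text
clock: 23.72
tcp_pos: [0.5751, -0.0412, 0.0133]
orientation: [0.0, 0.731, 0.682, -0.0]
wrist_force: [-4.3, -0.5, 2.3]
finger_gap: -0.0001
grip_force: 2.1
```

Emit:
move_arm([
  [[-0.2, 1, 0], [0, 0, -0.04], 1],
  [[-0.4, 1.6, 0], [0, 0, -0.06], 1],
])

```text
clock: 23.98
tcp_pos: [0.5767, -0.0417, 0.0133]
orientation: [0.0, 0.727, 0.686, -0.0]
wrist_force: [-4.2, -1.0, 1.8]
finger_gap: 0.0003
grip_force: 2.1
```

Emit:
move_arm([
  [[-0.2, 1, 0], [0, 0, -0.04], 1],
  [[-0.4, 1.6, 0], [0, 0, -0.06], 1],
])

```text
clock: 24.22
tcp_pos: [0.5783, -0.0422, 0.0133]
orientation: [0.0, 0.724, 0.69, -0.0]
wrist_force: [-3.8, -1.4, 2.6]
finger_gap: -0.0002
grip_force: 2.1
```

Emit:
move_arm([
  [[-0.2, 1, 0], [0, 0, -0.04], 1],
  [[-0.3, 1.3, 0], [0, 0, -0.05], 1],
])

```text
clock: 24.48
tcp_pos: [0.5796, -0.0426, 0.0132]
orientation: [0.0, 0.721, 0.693, -0.0]
wrist_force: [-5.1, -1.9, 2.3]
finger_gap: -0.0002
grip_force: 2.1
```

Emit:
move_arm([
  [[-0.2, 1, 0], [0, 0, -0.03], 1],
  [[-0.2, 1.3, 0], [0, 0, -0.04], 1],
])

```text
clock: 24.72
tcp_pos: [0.581, -0.0429, 0.0133]
orientation: [0.0, 0.718, 0.696, 0.0]
wrist_force: [-2.5, -1.7, 0.6]
finger_gap: -0.0001
grip_force: 1.7
```

Emit:
move_arm([
  [[-0.2, 1, 0], [0, 0, -0.03], 1],
  [[-0.2, 1.3, 0], [0, 0, -0.04], 1],
])

```text
clock: 24.98
tcp_pos: [0.5835, -0.0427, 0.0136]
orientation: [0.001, 0.716, 0.698, 0.001]
wrist_force: [0.5, 0.2, 0.1]
finger_gap: 0.0002
grip_force: 0.0
```

Emit:
move_arm([
  [[-0.2, 1, 0], [0, 0, -0.03], 1],
  [[-0.2, 1.3, 0], [0, 0, -0.04], 1],
])

```text
clock: 25.22
tcp_pos: [0.5837, -0.043, 0.0134]
orientation: [0.0, 0.713, 0.701, 0.0]
wrist_force: [0.2, -0.2, 0.6]
finger_gap: 0.0001
grip_force: 0.2
```

The load dropped to zero, so the latch has snapped over. Now the seating push in 1 mm steps.

Emit:
move_arm([
  [[0, 0.6, 0], [0, 0, 0], 1],
  [[0, 1.2, 0], [0, 0, 0], 1],
])

```text
clock: 25.48
tcp_pos: [0.5839, -0.043, 0.0132]
orientation: [-0.0, 0.713, 0.701, -0.0]
wrist_force: [-3.4, 0.5, 2.9]
finger_gap: 0.0004
grip_force: 1.6
```

Emit:
move_arm([
  [[0, 0.5, 0], [0, 0, 0], 1],
  [[0, 1, 0], [0, 0, 0], 1],
])

```text
clock: 25.72
tcp_pos: [0.5841, -0.043, 0.0131]
orientation: [-0.001, 0.714, 0.701, -0.001]
wrist_force: [-7.2, 0.7, 4.7]
finger_gap: -0.0
grip_force: 3.3
```

Emit:
move_arm([
  [[0, 0.5, 0], [0, 0, 0], 1],
  [[0, 1, 0], [0, 0, 0], 1],
])

```text
clock: 25.98
tcp_pos: [0.5842, -0.043, 0.0131]
orientation: [-0.002, 0.714, 0.701, -0.001]
wrist_force: [-8.6, 0.8, 6.5]
finger_gap: 0.0
grip_force: 4.6
```

Emit:
move_arm([
  [[0, 0.4, 0], [0, 0, 0], 1],
  [[0, 0.4, 0], [0, 0, 0], 1],
  [[0, 0.4, 0], [0, 0, 0], 1],
])

```text
clock: 26.35
tcp_pos: [0.5841, -0.043, 0.0131]
orientation: [-0.002, 0.714, 0.701, -0.002]
wrist_force: [-8.6, 0.5, 7.0]
finger_gap: -0.0001
grip_force: 4.8
```

Emit:
move_arm([
  [[0, 0.4, 0], [0, 0, 0], 1],
  [[0, 0.7, 0], [0, 0, 0], 1],
  [[0, 0.7, 0], [0, 0, 0], 1],
])

```text
clock: 26.72
tcp_pos: [0.5842, -0.043, 0.0131]
orientation: [-0.002, 0.714, 0.701, -0.002]
wrist_force: [-10.6, -0.2, 8.0]
finger_gap: 0.0001
grip_force: 5.7
```

10.6 N reached on a rigid stop. Backing off and lifting clear.

Emit:
move_arm([
  [[0, -3, 0], [0, 0, 0], 1],
  [[0, -15, 0], [0, 0, 0], 1],
  [[0, -30, 0], [0, 0, 0], 1],
  [[0, -45, -10], [0, 0, 0], 1],
  [[0, -50, -60], [0, 0, 0], 1],
])

```text
clock: 27.35
tcp_pos: [0.5337, -0.0417, 0.0715]
orientation: [-0.003, 0.714, 0.701, -0.002]
wrist_force: [0.6, 0.6, 0.3]
finger_gap: -0.0001
grip_force: 0.0
```

Emit:
move_arm([
  [[0, -5, -50], [0, 0, 0], 1],
  [[0, -10, -100], [0, 0, 0], 1],
  [[-40, -10, -140], [0, 0, 0], 1],
  [[-60, -10, -140], [0, 0, 0], 1],
  [[-60, -10, -140], [0, 0, 0], 1],
])

```text
clock: 27.98
tcp_pos: [0.5263, -0.1034, 0.2135]
orientation: [0.0, 0.714, 0.7, 0.0]
wrist_force: [-0.7, -0.3, -0.2]
finger_gap: 0.0003
grip_force: 0.0
```

Run:
```python
from h import *
rep(['pin','heel','tab'],('side','scene'))
st,p=rep(['pin','heel','tab'])
w=p['pixels']; save(p,'g.png');print(st['tcp_pos'],st['wrist_force'])
```

```text
side pin []
side heel [(array([0.7093, 0.3266, 0.007 ]), 0.83), (array([0.6236, 0.1113, 0.0148]), 0.74)]
side tab [(array([0.8111, 0.4395, 0.0071]), 0.86), (array([ 0.6249, -0.0911,  0.0241]), 0.63)]
scene pin [(array([0.6274, 0.1105, 0.0154]), 0.47), (array([ 0.4243, -0.3661,  0.0077]), 0.41)]
scene heel [(array([0.6222, 0.1136, 0.0181]), 0.75), (array([0.7133, 0.3278, 0.0108]), 0.66)]
scene tab [(array([0.8087, 0.4374, 0.01  ]), 0.76)]
wrist pin []
wrist heel []
wrist tab [(array([ 0.6258, -0.0881,  0.0179]), 0.83)]
[ 0.52632431 -0.10144807  0.21272782] [ 1.56624311  0.28279166 -0.02844942]
```

View pics/g.png

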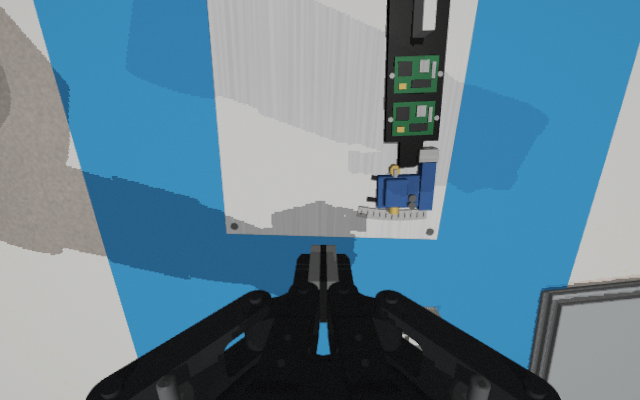

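The final view shows the tab (408,155) under the stop's lip (430,155), with the brass roller (395,168) on its free side. The push also fell to zero about 4 mm before a rigid stop. Handing in.

```bash
python3 -c "
from workcell import env
print(env.hand_in())"
```

```text
the job is handed in; nothing more can be done
None
```

The job is handed in: the fork is home on the pivot pin, the latch snapped in behind the tab, and the tab was seated on its stop with a 10.6 N push; I viewed 11 pictures, one over the limit of 10.

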